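Turn the blank up and hold the spring clip open over its edge

TASK

Swing the hinged nameplate blank up by its handle until it stands fully back against its stop, showing its underside. Then squeeze the spring clip open, lift it off its rack without dropping it and bring it down over the bare stretch of the blank's upper edge, beside the handle, so that the gaping jaws straddle the plate without touching it. Finish while still holding the clip wide open there: do not let go, and leave the other things on the table where they are.

Things in the scene. Friction and masses are not known exactly. Their poses are not given: they have to be found in the camera images.
- fixture: fixed aluminium base of the swing fixture, 70 x 190 x 12 mm, with two pillars 52 mm high at its y ends. Origin: centre of its underside on the table. The hinge axis runs along its y axis, 40 mm above the origin. At hinge value 0 the blank lies level, pointing along the base's +x.
- carrier (a joint): hinge of the swing carrier (rad): 0 = blank lying level towards the base's +x, growing as it swings up and over towards the base's -x; 1.57 = upright, 1.83 = stop, leaning 15 degrees past upright. Stiff hinge (0.25 N m friction): it stays where it is left, and takes about 2 to 4 N at the handle.
- handle (a point): middle of the carrier's handle: a round steel bar 10 mm thick parallel to the hinge, 48 mm free between two 8 mm wide rails, 130 mm from the hinge axis and 40 mm beyond the blank's free edge. Handle middle is at y = +40 mm of the fixture. Axes: x away from the hinge, along the plate; y along the hinge; z = the plate's upper face when it lies level. The bar can turn between the fingers.
- bare_edge (a point): on the flat aluminium blank (82 mm from clamp to free edge, 150 mm along the hinge, 3 mm thick, fixed in the carrier): the middle of the bare stretch of its free edge, 90 mm from the hinge axis, at y = -35 mm of the fixture, mid-thickness. Axes as those of handle: x points out of the edge, y along it, z out of the face. The edge is bare 35 mm either way along y.
- rack: fixed clip rack: white-painted steel foot 90 x 70 x 12 mm with an upright steel fin 3 mm thick (along the foot's x), 50 mm wide along y, top at 60 mm. Origin: centre of its underside. The clip starts biting the top of this fin.
- clip: steel spring clip (120 g), 26 mm wide along y, upright on the fin. Origin: its pivot. Jaws reach 32 mm below it, two flat tails 45 mm above. Biting the fin, the tails flare to 48 mm across at the top (along x, across the fin). Squeeze them along x to spread the jaws: fully squeezed they are parallel, 22 mm across, jaws gaping about 20 mm. The frame is that of the -x half.
- clip_jaw (a joint): opening of the clip (rad): 0 = biting a 3 mm plate, 0.6 = fully open at its stop, -0.09 = shut on nothing. Squeezing the tails 30 mm above the pivot takes about 9 N to start and 20 N to open fully; it springs shut when let go. A firm grip of 40 to 60 N does no harm.
- tip_a (a point): inner lower end of the jaw on the clip's -x side, 32 mm below the pivot.
- tip_b (a point): inner lower end of the jaw on the clip's +x side, 32 mm below the pivot.
- bottle: bystander: closed white bottle, 52 mm across, 130 mm high. Origin: centre of its underside. Leave alone.
- blank_stack: bystander: stack of six loose-looking blanks, one piece, 90 x 150 x 18 mm. Origin: centre of its underside. Leave alone.
- screwdriver: bystander: screwdriver lying on the table. Leave alone.
There are look-alikes about, which are no part of the job. Leave any pink look-alike of the rack alone.

How it is judged (in metres and radians):
On the way, in this order (a step that is already met when the one before it is completed fails the run):
1. the blank is swung up against its stop (value of joint carrier above 1.75 rad), for 0.2 s.
2. the clip is squeezed open and clear of the rack (value of joint clip_jaw above 0.35 rad and distance between clip and rack above 0.11 m and contact force between clip and the fingers above 4 N), for 0.2 s.
At the end, for the whole second after the job is handed in: Hinge above 1.7 rad; fingers squeeze the clip (over 4 N), open over 0.35 rad; jaw tips on opposite faces of the blank, 3 mm or more from its mid-plane, 4 mm or more below its free edge, on the bare stretch (within about 34 mm of its middle); clip touches blank and carrier with under 0.5 N (value of joint carrier above 1.7 rad and value of joint clip_jaw above 0.35 rad and contact force between clip and the fingers above 4 N and contact force between clip and carrier below 0.5 N and x of each of tip_a, tip_b in the frame of bare_edge below -0.004 m and y of tip_a in the frame of bare_edge between -0.035 and 0.033 m and y of tip_b in the frame of bare_edge between -0.035 and 0.033 m and ((z of tip_a in the frame of bare_edge below -0.003 m and z of tip_b in the frame of bare_edge above 0.003 m) or (z of tip_b in the frame of bare_edge below -0.003 m and z of tip_a in the frame of bare_edge above 0.003 m))); the arm keeps its last pose, push and grip.
It fails at once if a bystander is moved more than 30 mm (distance of any of bottle, blank_stack, screwdriver from where it was at the start of the episode above 0.03 m).
It fails at once if the clip is dropped onto the table (height (world z) of clip below 0.035 m).
It also fails if it takes over 50 s, if anything falls off the work surface, if the arm or the gripper's body presses on something with over 40 N, if the wrist force passes 120 N, or if a joint passes its speed limit or range.

ROBOT

A 6-joint arm with a two-finger parallel gripper is mounted at the origin on the work surface. World frame = base frame: x ahead of the robot, y to its left, z up, the work surface at z = 0. Lengths are in mm, angles in rad, forces in N, time in s.
With the tool pointing down it reaches from about 275 to 1000 mm from the base axis. Payload 8.4 kg.
Tool frame: the origin (TCP) lies where the fingers leave the gripper's body, on its centre line; the fingertips stand 73 mm ahead of it and the grasp point (between the pads) lies 54 mm ahead of it (grip_point_offset is the distance from the TCP to the grasp point, in mm); z points along the fingers, y is the direction in which the jaws open and shut (so a half turn about z gives the same grasp; the last joint's range is limited). The gripper opens to 85 mm and grips with 20 to 120 N. Pads are 22 mm wide; open, the fingers measure 114 mm over their backs; the gripper's body (76 mm by 85 mm) begins 54 mm behind the grasp point. The pads swing forward as they close: fully open they stand 13 mm farther back than shut.
Start: joints at [-1.297, 0.353, 1.633, -0, 1.155, -0.002], TCP at [170.197, -601.383, 303.881] pointing down, gripper open.
Joint ranges: [-2.63, 2.63], [-0.92, 2.1], [0.06, 2.66], [-1.3, 4.44], [0, 2.69], [-3.02, 3.02]. Speed limits (rad/s): [2.22, 2.22, 2.79, 3.14, 3.14, 3.14].

INTERFACE

Orientations are given as [roll, pitch, yaw] about the fixed x, y, z axes, in that order (R = Rz(yaw) Ry(pitch) Rx(roll)).
In Python, from rig import sense, grab_frame, sign_off, grip_point_offset gives the robot as it stands. The module is installed in compiled form; this text tells all that it offers.
- The arm moves only by the tool drive_tool, never from a script. Its argument "targets" is one flat list of numbers, 7 for each row, row after row: the shift along the tool's x, y, z in m, then the turn, a rotation vector about the tool's x, y, z in rad, then the opening, from 0 (shut) to 1 (fully open). In form: [tx, ty, tz, wx, wy, wz, grip, tx, ty, tz, wx, wy, wz, grip, ...]. A call has 1 to 12 rows; each row is the pose to reach, as a shift and turn from the pose commanded when the call began, along the tool's axes at that moment; what a row does not reach only later rows make up. A row lasts 1/12 s, in which the tool goes at most 41.7 mm and 7.16 degrees, less where a joint would pass 70% of its speed; a pose out of reach is approached as far as the arm can. A call with a gripper value outside its range is refused whole. The fingers move at their own pace and stop on an object; "force" is the grip in N (left out, the last holds). Time passes only in rows, so rows that repeat a pose let the fingers close. It gives the time, the measured TCP pose, the force and the opening at its end, in the units of the state.
- sense(): the state, without advancing time (a new reading comes with each control period).
- grab_frame(name): name is "scene" or "top"; returns a dict with "color" (384x512x3 uint8, blue, green, red), "vertical_fov" (degrees; the focal length in pixels is half the picture's height over the tangent of half this angle, whatever the lens; pixels are square), "cx", "cy" (the principal point, pixels), "world_from_camera" (4x4, takes a point from camera to world coordinates). Camera axes: x right, y down, z forward; pixel columns grow to the right and rows downward; lengths in mm; the calibration is good to about 2 mm. A picture is of the moment at which its call begins. There is no depth.
- sign_off(): hands the job in, once; it reports no verdict.
The state is a dict: "clock": time; "qpos": joint angles; "qvel": joint speeds; "joint_efforts": joint torques, N m; "eef_pos": TCP position; "tcp_rot": TCP orientation; "contact_force": force on the tool from outside, world axes, zero at the start; "wrist_torque": the same for the moment, N m; "opening": opening from 0.0 (shut) to 1.0 (fully open).
Only numpy, scipy, OpenCV 4.12 (cv2) and the standard library are available. Lean on these libraries where they do the work, as an engineer would, in place of code of your own. Each camera call takes 0.05 s, during which the arm holds its last target. There are 200 camera calls.

## Working session

There is one attempt and no reset: what is moved stays moved. The work goes in short steps, Python scripts to look and compute and a tool call to move; the robot and the scene stay as the last step left them, time stands still between calls to the robot, and variables do not carry over. Pictures are saved under pics/ and viewed, about 8 in all and at most 12, crops included, and the job is handed in when it is done.

Besides the shell and the picture viewer there is one more tool, called after ">>>" as name(argument=value, ...), one argument or row to a line, values as JSON. drive_tool: Moves the arm, as the interface text tells. Its arguments: {"type":"object","properties":{"targets":{"type":"array"},"force":{"type":"number"}},"required":["targets"]}

```bash
mkdir -p pics; ls; python3 - <<'E'
from rig import *
import cv2,numpy as np
print(sense()); print(grip_point_offset)
for n in("scene","top"):
    f=grab_frame(n); cv2.imwrite(f"pics/{n}0.png",f["color"]); print(n,f["vertical_fov"],f["cx"],f["cy"],np.round(f["world_from_camera"],3).tolist())
E
```

```text
pics
{'clock': 0.0, 'qpos': array([-1.29740048e+00,  3.53676717e-01,  1.63414402e+00,  7.06712977e-06,
        1.15520428e+00, -2.38481348e-03]), 'qvel': array([-0.00179978, -0.00091458, -0.00066098, -0.00019966, -0.00046303,
       -0.00089355]), 'joint_efforts': array([ 3.64113279e-03, -6.05240679e+01, -3.42061400e+01,  2.20822194e-04,
        9.33312171e-03, -6.03003599e-06]), 'eef_pos': array([ 170.09420392, -601.01280706,  303.13953931]), 'tcp_rot': array([-3.14016031e+00, -9.87736147e-06,  2.75777791e-01]), 'contact_force': array([-0.05674305, -0.62019176, -0.58552729]), 'wrist_torque': array([ 0.01939898, -0.00832498,  0.013394  ]), 'opening': 1.000417471817431}
53.900000000000006
scene 50.904733048166015 250.64515528893617 191.13947872122716 [[-0.356, 0.551, -0.755, 1489.701], [0.935, 0.206, -0.29, 361.837], [-0.004, -0.809, -0.588, 760.843], [0.0, 0.0, 0.0, 1.0]]
top 55.55221213502445 255.6089418937588 192.76811803962016 [[0.015, -0.993, 0.119, 489.94], [-1.0, -0.018, -0.023, 29.245], [0.025, -0.118, -0.993, 1135.648], [0.0, 0.0, 0.0, 1.0]]
```

View pics/scene0.png

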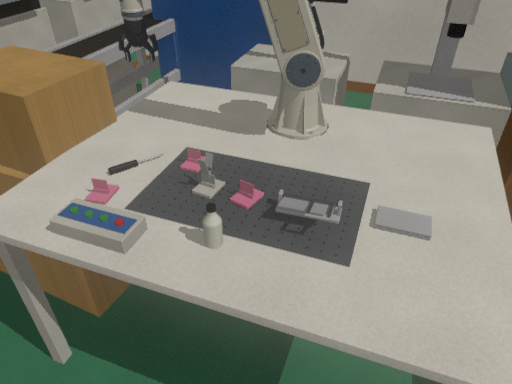

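View pics/top0.png

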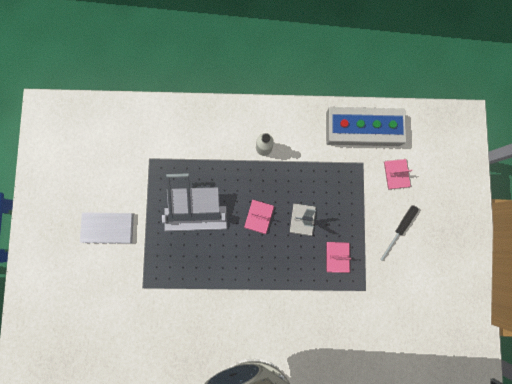

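The scene view shows the fixture at (310,208), the white rack with the clip at (208,180) and pink look-alike racks at (192,160), (247,194) and (101,190). In the top view these are the fixture at (197,215), its handle at (178,176), the white rack at (303,219), and pink racks at (260,217), (338,257) and (397,174). Candidates for the rack are the one white one and three pink ones; I choose the white one. Next, a close crop of each.

```bash
python3 - <<'E'
import cv2,numpy as np
t=cv2.imread("pics/top0.png"); s=cv2.imread("pics/scene0.png")
a=cv2.resize(t[160:245,150:235],(400,400),interpolation=3); b=cv2.resize(t[195:245,280:330],(400,400),interpolation=3)
c=cv2.resize(s[180:240,270:350],(400,200*3//2),interpolation=3)[:200*3//2]; d=cv2.resize(s[145:205,180:260],(400,300),interpolation=3)
im=np.vstack([np.hstack([a,b]),np.hstack([c,d])]); cv2.imwrite("pics/crops.png",cv2.resize(im,(685,600)) if 0 else im[:600] if 0 else cv2.resize(im,(685,600),interpolation=cv2.INTER_AREA))
E
```

```text
(no output)
```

View pics/crops.png

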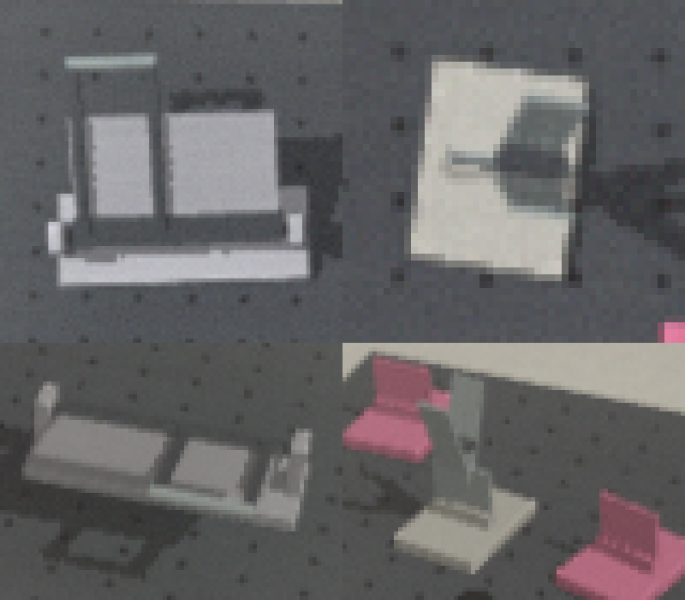

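The crops confirm it: the clip sits on the white rack's fin, its tails flaring along world x. The handle bar runs about (166,175)–(189,175) in the top view and points to +x, with the blank lying level. Now the rays.

```bash
cat > h.py <<'E'
import numpy as np,cv2
from rig import *
from scipy.spatial.transform import Rotation as Ro
def ray(f,p):
    M=f["world_from_camera"]; k=192/np.tan(np.radians(f["vertical_fov"]/2))
    d=M[:3,:3]@np.array([(p[0]-f["cx"])/k,(p[1]-f["cy"])/k,1]); return M[:3,3],d
def onz(f,p,z):
    o,d=ray(f,p); return o+d*(z-o[2])/d[2]
def proj(f,P):
    M=f["world_from_camera"]; k=192/np.tan(np.radians(f["vertical_fov"]/2))
    c=M[:3,:3].T@(np.array(P,float)-M[:3,3]); return np.array([f["cx"]+k*c[0]/c[2],f["cy"]+k*c[1]/c[2]])
def tri(fa,pa,fb,pb):
    a,d=ray(fa,pa); b,e=ray(fb,pb); st=np.linalg.lstsq(np.c_[d,-e],b-a,rcond=None)[0]
    p,q=a+d*st[0],b+e*st[1]; return (p+q)/2,np.linalg.norm(p-q)
E
python3 - <<'E'
from h import *
np.set_printoptions(precision=1,suppress=True)
t=grab_frame("top"); s=grab_frame("scene")
print("foot corners");C=[onz(t,p,12) for p in [(292.6,202.5),(315.3,205.9),(312,235.4),(289.4,231.7)]]
for c in C: print(c[:2])
print([round(np.linalg.norm(C[i]-C[(i+1)%4]),1) for i in range(4)],"cen",np.mean(C,0))
# white mask of rack foot, bar & base by colour in top
im=t["color"].astype(int)
def T(x,y,sc=4.03,u=150,v=160): return (u+x/sc-.5,v+y/sc-.5)
print("bar ends z45",onz(t,T(65,62),45),onz(t,T(157,61),45))
print("base -x corners z12",onz(t,T(60,285),12),onz(t,T(309,278),12), "pillar? L",onz(t,T(50,235),52))
print("blank corners z41",onz(t,T(88,117),41.5),onz(t,T(275,111),41.5),onz(t,T(278,212),41.5))
# scene: bar ends crop scale 4.28 origin(270,180) crop y offset 343
S=lambda x,y:(270+x/4.28-.5,180+(y-343)/4.28-.5)
for a,b in[((65,62),(258,508)),((157,61),(150,490))]: print("tri bar",tri(t,T(*a),s,S(*b)))
# white blobs in top
k=cv2.inRange(t["color"],(150,150,150),(255,255,255)); 
n,l,st,ce=cv2.connectedComponentsWithStats(k[165:285,150:362])
for i in range(1,n):
    if st[i,4]>15: print(st[i],ce[i]+[150,165],cv2.minAreaRect(np.argwhere(l==i)[:,::-1].astype(np.float32)))
# clip views
R=lambda x,y:(280+(x-342.5)/6.85-.5,195+y/6.85-.5); Q=lambda x,y:(180+(x-342.5)/4.28-.5,145+(y-343)/4.28-.5)
for z in(110,125):
  print("clip top right corners",z,onz(t,R(588,102),z),onz(t,R(575,212),z))
print("fin left top z60",onz(t,R(447,160),60))
E
```

```text
foot corners
[ 595.9 -111.7]
[ 586.6 -182.4]
[ 495.4 -171.8]
[ 505.7 -102.1]
[np.float64(71.3), np.float64(91.7), np.float64(70.4), np.float64(90.8)] cen [ 545.9 -142.    12. ]
bar ends z45 [669.6 276.3  45. ] [671.7 207.9  45. ]
base -x corners z12 [504.1 280.   12. ] [512.4  92.1  12. ] pillar? L [539.9 280.   52. ]
blank corners z41 [628.9 258.2  41.5] [636.  119.   41.5] [560.3 114.6  41.5]
tri bar (array([663. , 265.8,  86.6]), np.float64(2.316566846101074))
tri bar (array([665.6, 199.8,  83.8]), np.float64(3.442556129038476))
[17  9 21  2 22] [177.3 174.8] ((27.0, 9.5), (1.0, 20.0), 90.0)
[ 42  23  27  25 611] [204.9 199.8] ((54.856605529785156, 34.632171630859375), (24.019994735717773, 25.518123626708984), 87.1375961303711)
[ 23  24  15  24 325] [179.7 200.6] ((30.0, 35.5), (23.0, 14.0), 90.0)
[140  39  25  31 447] [300.  219.5] ((152.22999572753906, 53.88999557495117), (22.20315170288086, 28.284273147583008), 8.130102157592773)
[12 43  7 14 47] [164.9 214.1] ((14.741378784179688, 49.603450775146484), (4.72703218460083, 13.918484687805176), 23.198589324951172)
[72 48  3  7 21] [223. 216.] ((73.0, 51.0), (6.0, 2.0), 90.0)
[ 15  57  61   8 392] [196.  225.7] ((45.002769470214844, 60.58323669433594), (6.696281909942627, 60.19990539550781), 88.09085083007812)
clip top right corners 110 [ 568.2 -164.   110. ] [ 522.9 -158.5  110. ]
clip top right corners 125 [ 567.1 -161.2  125. ] [ 522.4 -155.7  125. ]
fin left top z60 [ 545.9 -112.2   60. ]
```

The triangulated bar is at z≈85, so the carrier starts partly swung, at about 0.35 rad. The horizontal radius of 121 mm against 130·cos 0.35 = 122 agrees. Next, the clip height.

```bash
python3 - <<'E'
from h import *
np.set_printoptions(precision=1,suppress=True)
t=grab_frame("top"); s=grab_frame("scene")
R=lambda x,y:(280+(x-342.5)/6.85-.5,195+y/6.85-.5); Q=lambda x,y:(180+(x-342.5)/4.28-.5,145+(y-343)/4.28-.5)
for a,b in[((575,212),(455,372)),((588,102),(419,404)),((447,160),(492,488))]: print(tri(t,R(*a),s,Q(*b)))
# check model of fixture by projection
o=np.array([543.2,187.6,0]);y=np.radians(2.4);X=np.array([np.cos(y),np.sin(y),0]);Y=np.array([-np.sin(y),np.cos(y),0]);Z=np.array([0,0,1.])
ov=[]
for n,f in(("top",t),("scene",s)):
    im=cv2.resize(f["color"],None,fx=4,fy=4,interpolation=3)
    def dot(P,c): 
        p=proj(f,P)*4+2; cv2.circle(im,tuple(int(v) for v in p),2,c,-1)
    th=.35; E=X*np.cos(th)+Z*np.sin(th); H=o+40*Z
    for d in(8,72): dot(H+130*E+d*Y,(0,0,255))
    for d in(-75,75): dot(H+90*E+d*Y,(0,255,0))
    for a in(-35,35):
        for d in(-95,95): dot(o+a*X+d*Y+12*Z,(255,0,255))
    r=np.array([546,-143,0]);q=np.radians(-6.4);A=np.array([np.cos(q),np.sin(q),0]);B=np.array([-np.sin(q),np.cos(q),0])
    for a in(-45,45):
        for d in(-35,35): dot(r+a*A+d*B+12*Z,(255,0,255))
    for a in(-24,24):
        for d in(-13,13): dot(r+a*A+d*B+125*Z,(0,0,255))
    for d in(-25,25): dot(r+d*B+60*Z,(0,255,0))
    for P,w in((o+50*X+60*Z,85),(r+70*Z,65)):
        p=proj(f,P)*4; x0,y0=int(p[0]-w*2),int(p[1]-w*2); c=im[max(0,y0):y0+4*w,x0:x0+4*w]; ov.append(cv2.resize(c,(300,300)))
cv2.imwrite("pics/ov.png",np.vstack([np.hstack(ov[:2]),np.hstack(ov[2:])]))
E
```

```text
(array([ 522.8, -157.1,  122.9]), np.float64(2.1034767974597974))
(array([ 568. , -163.3,  120.1]), np.float64(2.616495997184573))
(array([ 548.1, -117.6,   46.1]), np.float64(7.476497456436918))
```

View pics/ov.png

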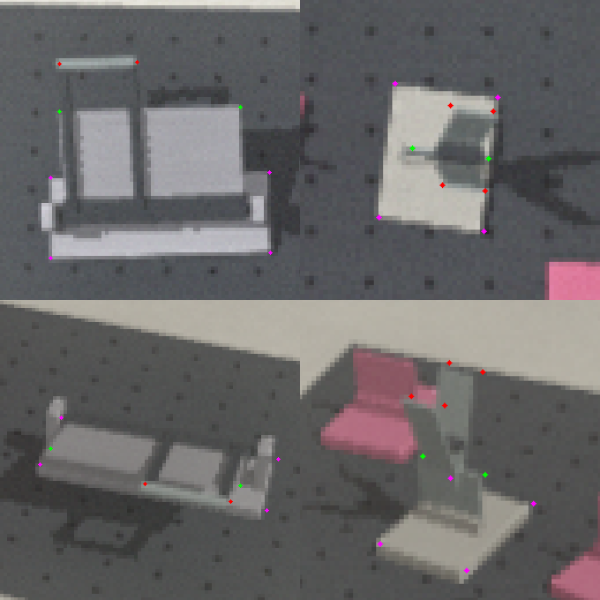

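The model overlays agree: fixture origin ≈ (543,188), yaw 2.4°; handle ≈ (664,233,84); clip middle ≈ (547,-147), tail tops at z≈121, yaw −6.4°. Moving above the handle now.

```bash
cat >> h.py <<'E'
def plan(gp,yaw_deg,tilt=None,back=None):
    """shift/turn (tool axes, m/rad) bringing grasp point to gp, tool down at yaw; tilt = extra world rotvec"""
    s=sense(); R0=Ro.from_euler("xyz",s["tcp_rot"]); R1=Ro.from_euler("xyz",[np.pi,0,np.radians(yaw_deg)])
    if tilt is not None: R1=Ro.from_rotvec(tilt)*R1
    p=np.array(gp,float)-R1.apply([0,0,53.9])
    return np.round(R0.inv().apply(p-s["eef_pos"])/1000,4).tolist(),np.round((R0.inv()*R1).as_rotvec(),4).tolist()
E
python3 -c "
from h import *
print(plan([664,233,180],92.4)); print(sense()['tcp_rot'])"
```

```text
([0.7023, -0.6682, 0.0701], [-0.0005, -0.0004, -1.3369])
[-3.14103262e+00 -8.48369797e-09  2.75763958e-01]
```

>>> drive_tool(
  targets=[0.351, -0.334, 0.02, 0, 0, -1.337, 0.42, 0.351, -0.334, 0.02, 0, 0, -1.337, 0.42, 0.351, -0.334, 0.02, 0, 0, -1.337, 0.42, 0.351, -0.334, 0.02, 0, 0, -1.337, 0.42, 0.351, -0.334, 0.02, 0, 0, -1.337, 0.42, 0.351, -0.334, 0.02, 0, 0, -1.337, 0.42, 0.351, -0.334, 0.02, 0, 0, -1.337, 0.42, 0.351, -0.334, 0.02, 0, 0, -1.337, 0.42, 0.351, -0.334, 0.02, 0, 0, -1.337, 0.42, 0.351, -0.334, 0.02, 0, 0, -1.337, 0.42, 0.351, -0.334, 0.02, 0, 0, -1.337, 0.42, 0.351, -0.334, 0.02, 0, 0, -1.337, 0.42],
)

```text
clock: 1.3
eef_pos: [418.1, -181.5, 284.0]
tcp_rot: [3.141, -0.0, 1.619]
contact_force: [0.1, -1.1, 0.4]
opening: 0.418
```

```bash
python3 -c "
from h import *
print(plan([664,233,180],92.4)); s=sense();print(s['clock'],s['eef_pos'],s['tcp_rot'],s['opening'])"
```

```text
([0.4021, 0.2657, 0.0505], [0.0008, -0.0004, 0.0067])
1.3 [ 418.09431407 -181.53996095  284.00984769] [ 3.14076278e+00 -4.33321916e-04  1.61937459e+00] 0.41780632463993006
```

>>> drive_tool(
  targets=[0.402, 0.266, 0.05, 0, 0, 0.005, 0.42, 0.402, 0.266, 0.05, 0, 0, 0.005, 0.42, 0.402, 0.266, 0.05, 0, 0, 0.005, 0.42, 0.402, 0.266, 0.05, 0, 0, 0.005, 0.42, 0.402, 0.266, 0.05, 0, 0, 0.005, 0.42, 0.402, 0.266, 0.05, 0, 0, 0.005, 0.42, 0.402, 0.266, 0.05, 0, 0, 0.005, 0.42, 0.402, 0.266, 0.05, 0, 0, 0.005, 0.42, 0.402, 0.266, 0.05, 0, 0, 0.005, 0.42, 0.402, 0.266, 0.05, 0, 0, 0.005, 0.42, 0.402, 0.266, 0.05, 0, 0, 0.005, 0.42, 0.402, 0.266, 0.05, 0, 0, 0.005, 0.42],
)

```text
clock: 2.3
eef_pos: [667.2, 232.0, 233.3]
tcp_rot: [3.141, -0.001, 1.609]
contact_force: [-0.7, 0.0, 0.0]
opening: 0.417
```

```bash
python3 -c "
from h import *
print(plan([664,233,84],92.4)); s=sense();print(s['clock'],s['eef_pos'],s['tcp_rot'],s['opening'])
f=grab_frame('scene'); c=f['color'][130:240,250:370]; cv2.imwrite('pics/a.png',cv2.resize(c,None,fx=5,fy=5,interpolation=3))"
```

```text
([0.0011, -0.0032, 0.0954], [0.0007, -0.0009, -0.0036])
2.3 [667.19071486 231.97597601 233.25376857] [ 3.14085000e+00 -8.72290515e-04  1.60909774e+00] 0.4173454643664675
```

View pics/a.png

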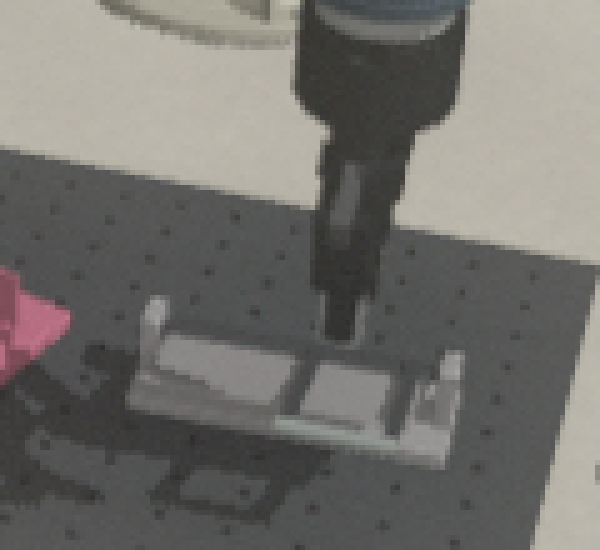

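The fingers stand over the bar: tips at (340,335) and bar middle at (330,428) in the crop. Descending and closing.

>>> drive_tool(
  targets=[0.001, -0.003, 0.04, 0, 0, 0, 0.42, 0.001, -0.003, 0.07, 0, 0, 0, 0.42, 0.001, -0.003, 0.096, 0, 0, 0, 0.42, 0.001, -0.003, 0.096, 0, 0, 0, 0.42, 0.001, -0.003, 0.096, 0, 0, 0, 0.42, 0.001, -0.003, 0.096, 0, 0, 0, 0, 0.001, -0.003, 0.096, 0, 0, 0, 0, 0.001, -0.003, 0.096, 0, 0, 0, 0, 0.001, -0.003, 0.096, 0, 0, 0, 0, 0.001, -0.003, 0.096, 0, 0, 0, 0, 0.001, -0.003, 0.096, 0, 0, 0, 0, 0.001, -0.003, 0.096, 0, 0, 0, 0],
  force=40,
)

```text
clock: 3.35
eef_pos: [664.2, 229.6, 139.1]
tcp_rot: [3.138, -0.001, 1.608]
contact_force: [6.1, 1.3, 2.6]
opening: 0.096
```

```bash
python3 -c "
from h import *
s=sense();print(s)
f=grab_frame('scene'); c=f['color'][150:240,250:370]; cv2.imwrite('pics/b.png',cv2.resize(c,None,fx=5,fy=5,interpolation=3))"
```

```text
{'clock': 3.35, 'qpos': array([ 3.30782727e-01,  6.39247786e-01,  1.56773287e+00, -2.45970487e-04,
        9.30906334e-01,  2.93840602e-01]), 'qvel': array([-5.07914959e-04,  3.24902577e-03,  7.63353077e-04, -2.80816998e-03,
       -2.51378091e-03, -6.44507467e-05]), 'joint_efforts': array([  0.64290376, -70.96356153, -24.08657134,   0.34670183,
         1.78794365,   0.1210166 ]), 'eef_pos': array([664.19953235, 229.61552564, 139.09322743]), 'tcp_rot': array([ 3.13798853e+00, -8.83894606e-04,  1.60788655e+00]), 'contact_force': array([6.05090911, 1.28509194, 2.59411556]), 'wrist_torque': array([ 0.14144301, -0.87892482,  0.12509643]), 'opening': 0.09624916351876617}
```

View pics/b.png

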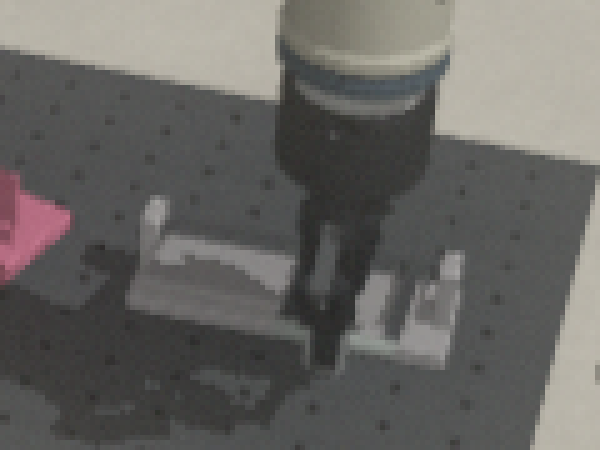

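The grip is on the bar (opening 0.096, about 8–10 mm), and the TCP matches radius 130 and angle 0.35. Swinging along the arc.

>>> drive_tool(
  targets=[0, -0.005, -0.012, 0, 0, 0, 0, 0, -0.011, -0.023, 0, 0, 0, 0, 0, -0.019, -0.034, 0, 0, 0, 0, 0, -0.027, -0.044, 0, 0, 0, 0, 0, -0.0365, -0.053, 0, 0, 0, 0, 0, -0.047, -0.061, 0, 0, 0, 0, 0, -0.058, -0.068, 0, 0, 0, 0, 0, -0.069, -0.074, 0, 0, 0, 0, 0, -0.081, -0.0785, 0, 0, 0, 0, 0, -0.094, -0.082, 0, 0, 0, 0, 0, -0.107, -0.084, 0, 0, 0, 0, 0, -0.12, -0.085, 0, 0, 0, 0],
)

```text
clock: 4.4
eef_pos: [547.1, 224.3, 228.1]
tcp_rot: [3.129, -0.0, 1.609]
contact_force: [5.1, -10.7, 23.3]
opening: 0.096
```

```bash
python3 -c "
from h import *
s=sense();print(s['eef_pos'],s['tcp_rot'],s['contact_force'],s['opening'])
p=s['eef_pos']-[0,0,93.9]-[543.2,187.6,0]; y=np.radians(2.4); x=p[0]*np.cos(y)+p[1]*np.sin(y); print(np.hypot(x,p[2]),np.arctan2(p[2],x),-p[0]*np.sin(y)+p[1]*np.cos(y))"
```

```text
[547.1426592  224.26714158 228.06116226] [ 3.12928782e+00 -1.70716469e-04  1.60859175e+00] [  5.13148666 -10.71224701  23.26727165] 0.09641332841530437
134.27281696663698 1.530012350888335 36.469876837754335
```

>>> drive_tool(
  targets=[0.001, -0.013, -0.004, 0, 0, 0, 0, 0.001, -0.024, -0.003, 0, 0, 0, 0, 0.001, -0.033, -0.002, 0, 0, 0, 0, 0.001, -0.041, 0, 0, 0, 0, 0, 0.001, -0.045, 0, 0, 0, 0, 0, 0.001, -0.045, 0, 0, 0, 0, 0],
)

```text
clock: 4.9
eef_pos: [502.8, 222.5, 224.5]
tcp_rot: [3.129, 0.003, 1.61]
contact_force: [24.3, -17.0, -4.3]
opening: 0.099
```

```bash
python3 -c "
from h import *
s=sense();print(s['eef_pos'],s['tcp_rot'],s['contact_force'],s['opening'])
p=s['eef_pos']-[0,0,93.9]-[543.2,187.6,0]; y=np.radians(2.4); x=p[0]*np.cos(y)+p[1]*np.sin(y); print(np.hypot(x,p[2]),np.arctan2(p[2],x),-p[0]*np.sin(y)+p[1]*np.cos(y))"
```

```text
[502.80019161 222.48957498 224.47605359] [3.12868347e+00 2.52734153e-03 1.60978647e+00] [ 24.30452709 -17.00437786  -4.33326718] 0.09898772458325814
136.24821535915862 1.860358750825448 36.55073928600005
```

At the stop: angle about 1.86, with 24 N of reaction. Releasing and rising.

>>> drive_tool(
  targets=[0.001, 0.002, 0, 0, 0, 0, 0.45, 0.001, 0.002, 0, 0, 0, 0, 0.45, 0.001, 0.002, 0, 0, 0, 0, 0.45, 0.001, 0.002, 0, 0, 0, 0, 0.45, 0.001, 0.002, -0.03, 0, 0, 0, 0.45, 0.001, 0.002, -0.06, 0, 0, 0, 0.45, 0.001, 0.002, -0.095, 0, 0, 0, 0.45, 0.001, 0.002, -0.095, 0, 0, 0, 0.45],
)

```text
clock: 5.57
eef_pos: [501.7, 226.4, 324.0]
tcp_rot: [3.134, -0.003, 1.608]
contact_force: [1.2, 0.3, 0.3]
opening: 0.447
```

```bash
python3 -c "
from h import *
s=sense();print(s['clock'],s['eef_pos'],s['contact_force'],s['opening'])
print(plan([547,-147,200],83.6))
f=grab_frame('scene'); c=f['color'][110:240,250:370]; cv2.imwrite('pics/c.png',cv2.resize(c,None,fx=4.5,fy=4.5,interpolation=3))"
```

```text
5.5667 [501.68994876 226.42283803 323.9657033 ] [1.16203486 0.33290797 0.25998016] 0.44704278565297584
([-0.3751, 0.0308, 0.0691], [0.0071, -0.0038, 0.149])
```

View pics/c.png

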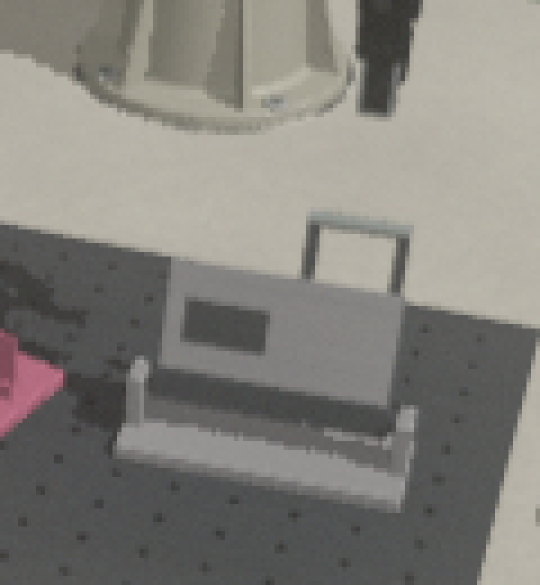

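The blank stands upright with its underside showing; its upper edge runs from (175,258) to (305,278) in the crop and the handle is at (360,222). On to the clip.

>>> drive_tool(
  targets=[-0.375, 0.031, 0.03, 0.007, -0.004, 0.149, 1, -0.375, 0.031, 0.03, 0.007, -0.004, 0.149, 1, -0.375, 0.031, 0.03, 0.007, -0.004, 0.149, 1, -0.375, 0.031, 0.03, 0.007, -0.004, 0.149, 1, -0.375, 0.031, 0.03, 0.007, -0.004, 0.149, 1, -0.375, 0.031, 0.03, 0.007, -0.004, 0.149, 1, -0.375, 0.031, 0.069, 0.007, -0.004, 0.149, 1, -0.375, 0.031, 0.069, 0.007, -0.004, 0.149, 1, -0.375, 0.031, 0.069, 0.007, -0.004, 0.149, 1, -0.375, 0.031, 0.069, 0.007, -0.004, 0.149, 1, -0.375, 0.031, 0.069, 0.007, -0.004, 0.149, 1, -0.375, 0.031, 0.069, 0.007, -0.004, 0.149, 1],
)

```text
clock: 6.62
eef_pos: [543.9, -148.1, 247.7]
tcp_rot: [-3.132, 0.004, 1.457]
contact_force: [0.1, 0.8, -0.4]
opening: 1.001
```

```bash
python3 -c "
from h import *
s=sense();print(s['clock'],s['eef_pos'],s['tcp_rot'],s['contact_force'],s['opening'])
print(plan([547,-147,109],83.6))
f=grab_frame('scene'); c=f['color'][100:210,150:270]; cv2.imwrite('pics/d.png',cv2.resize(c,None,fx=5,fy=5,interpolation=3))
S=lambda x,y:(250+x/4.5-.5,110+y/4.5-.5)
y=np.radians(2.4);X=np.array([np.cos(y),np.sin(y),0]);Y=np.array([-np.sin(y),np.cos(y),0]);Z=np.array([0,0,1.])
E=X*np.cos(1.83)+Z*np.sin(1.83);H=np.array([543.2,187.6,40])
print([ (np.round((proj(f,H+r*E+d*Y)-[250,110]+.5)*4.5)).tolist() for r,d in((90,-75),(90,5),(130,8),(130,72))], H+90*E-35*Y)
"
```

```text
6.6167 [ 543.87421954 -148.12706182  247.67207399] [-3.1322038   0.00359395  1.4572861 ] [ 0.0900138   0.82895905 -0.44911329] 1.0009122142955866
([0.0018, 0.0038, 0.0847], [-0.0094, 0.0036, -0.0018])
[[179.0, 257.0], [301.0, 278.0], [315.0, 219.0], [418.0, 235.0]] [521.61790068 151.66471413 126.99349526]
```

View pics/d.png

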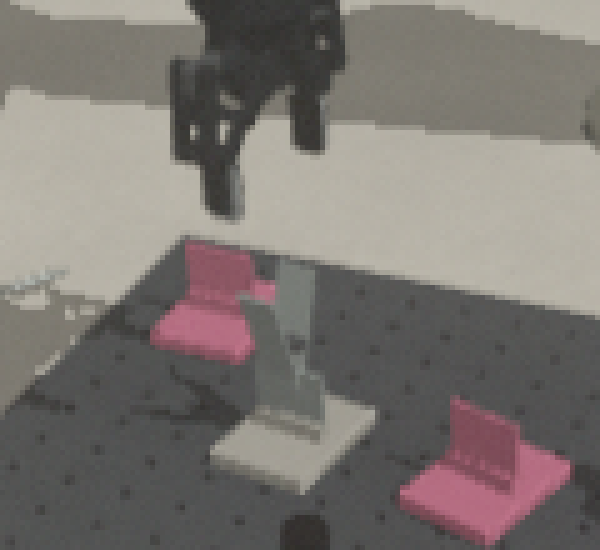

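The fingers straddle the clip, tips at (222,215) and (310,150), tail tops at (255,295) and (297,262), and the upright blank's edge projects within a pixel. Descending and squeezing.

>>> drive_tool(
  targets=[0.002, 0.004, 0.03, -0.009, 0.004, 0, 1, 0.002, 0.004, 0.06, -0.009, 0.004, 0, 1, 0.002, 0.004, 0.086, -0.009, 0.004, 0, 1, 0.002, 0.004, 0.086, -0.009, 0.004, 0, 1, 0.002, 0.004, 0.086, -0.009, 0.004, 0, 0, 0.002, 0.004, 0.086, -0.009, 0.004, 0, 0, 0.002, 0.004, 0.086, -0.009, 0.004, 0, 0, 0.002, 0.004, 0.086, -0.009, 0.004, 0, 0, 0.002, 0.004, 0.086, -0.009, 0.004, 0, 0, 0.002, 0.004, 0.086, -0.009, 0.004, 0, 0, 0.002, 0.004, 0.086, -0.009, 0.004, 0, 0, 0.002, 0.004, 0.086, -0.009, 0.004, 0, 0],
  force=50,
)

```text
clock: 7.67
eef_pos: [548.3, -147.2, 163.0]
tcp_rot: [3.139, 0.001, 1.459]
contact_force: [-0.3, 0.1, -1.6]
opening: 0.241
```

```bash
python3 -c "
from h import *
s=sense();print(s['clock'],s['eef_pos'],s['tcp_rot'],s['contact_force'],s['opening'])
f=grab_frame('scene'); c=f['color'][130:220,160:260]; cv2.imwrite('pics/e.png',cv2.resize(c,None,fx=6,fy=6,interpolation=3))
"
```

```text
7.6667 [ 548.33377199 -147.19784392  163.03242669] [3.13902969e+00 5.41232108e-04 1.45867883e+00] [-0.28749028  0.10738389 -1.62011597] 0.240705883913609
```

View pics/e.png

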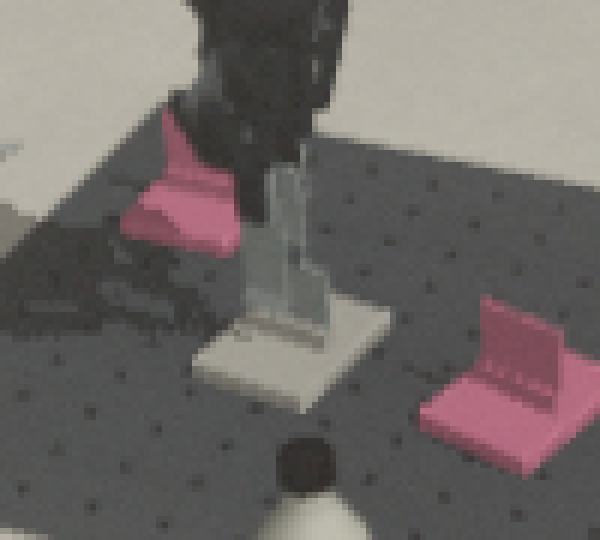

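The clip is squeezed (opening 0.24, about 20 mm), but the near finger at x≈ of the tails (268–308 in the crop). I'll check that by projection before lifting.

```bash
python3 -c "
from h import *
s=sense();R=Ro.from_euler('xyz',s['tcp_rot']);p=s['eef_pos']
f=grab_frame('scene'); t=grab_frame('top')
c=lambda P:np.round((proj(f,P)-[160,130]+.5)*6).tolist()
print('finger +x tip, both side edges, inner/outer')
for x in(-11,11):
  for y in(11,25): print(x,y,c(p+R.apply([x,y,73])))
q=np.radians(-6.4);A=np.array([np.cos(q),np.sin(q),0]);B=np.array([-np.sin(q),np.cos(q),0])
r=np.array([547,-147,79.])
for a,h in((-11,45),(11,45)):
  for d in(-13,13): print('tail',a,d,c(r+a*A+d*B+[0,0,h]))
for d in(-25,25): print('fin',d,c(np.array([546,-143,60])+d*B))
"
```

```text
finger +x tip, both side edges, inner/outer
-11 11 [250.0, 218.0]
-11 25 [235.0, 231.0]
11 11 [286.0, 228.0]
11 25 [271.0, 242.0]
tail -11 -13 [267.0, 139.0]
tail -11 13 [310.0, 151.0]
tail 11 -13 [243.0, 159.0]
tail 11 13 [287.0, 171.0]
fin -25 [253.0, 249.0]
fin 25 [334.0, 272.0]
```

The observed finger (235–268) and tail edges (268–308) match the projections, so the grasp is centred. Lifting straight up.

>>> drive_tool(
  targets=[0, 0, -0.01, 0, 0, 0, 0, 0, 0, -0.025, 0, 0, 0, 0, 0, 0, -0.045, 0, 0, 0, 0, 0, 0, -0.065, 0, 0, 0, 0, 0, 0, -0.085, 0, 0, 0, 0, 0, 0, -0.105, 0, 0, 0, 0, 0, 0, -0.125, 0, 0, 0, 0, 0, 0, -0.14, 0, 0, 0, 0, 0, 0, -0.14, 0, 0, 0, 0, 0, 0, -0.14, 0, 0, 0, 0, 0, 0, -0.14, 0, 0, 0, 0],
)

```text
clock: 8.73
eef_pos: [547.5, -146.9, 302.1]
tcp_rot: [3.14, 0.0, 1.459]
contact_force: [-0.8, 0.3, -2.1]
opening: 0.24
```

```bash
python3 -c "
from h import *
s=sense();print(s['clock'],s['eef_pos'],s['tcp_rot'],s['contact_force'],s['opening'])
f=grab_frame('scene'); t=grab_frame('top')
a=cv2.resize(f['color'][95:185,165:255],(400,400),interpolation=3)
b=cv2.resize(f['color'][150:230,270:350],(400,400),interpolation=3)[:,:400]
c=cv2.resize(t['color'][170:250,150:250],(400,320)[:2],interpolation=3); c=cv2.resize(t['color'][175:235,155:235],(533,400),interpolation=3)
im=np.zeros((600,800,3),np.uint8); im[:300,:300]=cv2.resize(a,(300,300)); im[:400,300:700]=b
cv2.imwrite('pics/f1.png',np.vstack([np.hstack([cv2.resize(a,(300,300)),cv2.resize(f['color'][165:225,270:370],(500,300),interpolation=3)]),np.hstack([cv2.resize(t['color'][175:235,150:250],(500,300),interpolation=3),np.zeros((300,300,3),np.uint8)])]))
"
```

```text
8.7333 [ 547.46701979 -146.8931074   302.1389496 ] [3.14029498e+00 3.18651773e-04 1.45875389e+00] [-0.82582571  0.30987432 -2.10558444] 0.2402472999962954
```

View pics/f1.png

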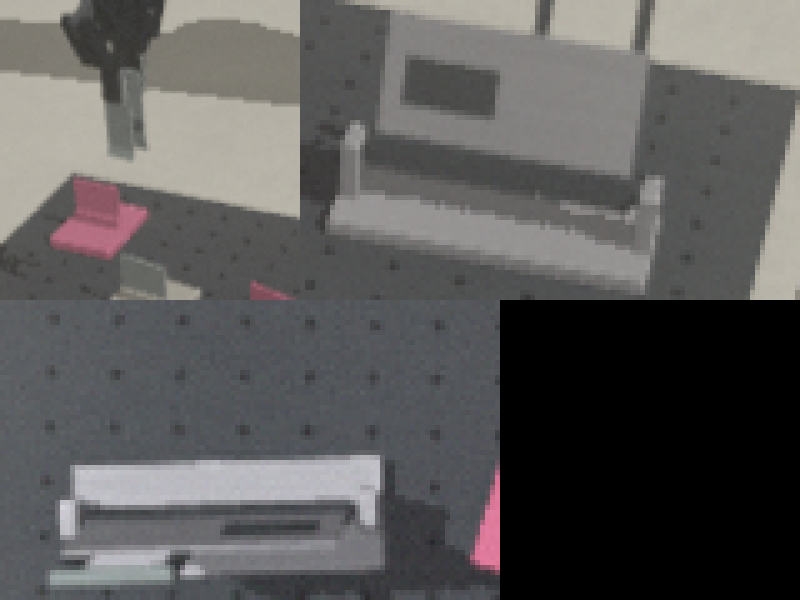

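The clip hangs in the fingers, jaws open (tips at crop (118,155) and (140,150)). The blank's −y free corner shows at (384,570) in the top crop and (392,10) in the scene crop. Triangulating.

```bash
python3 -c "
from h import *
np.set_printoptions(precision=1,suppress=True)
f=grab_frame('scene'); t=grab_frame('top')
T=lambda x,y:(150+x/5-.5,175+(y-300)/5-.5); S=lambda x,y:(270+(x-300)/5-.5,165+y/5-.5); C=lambda x,y:(250+x/4.5-.5,110+y/4.5-.5)
print('corner',tri(t,T(384,570),f,S(392,10)),tri(t,T(384,570),f,C(175,258)))
print('corner onz top',onz(t,T(384,570),127), 'scene',onz(f,S(392,10),127))
print('bar',tri(t,T(50,578),f,C(412,231)),tri(t,T(174,577),f,C(308,217)))
print('base +x corners',onz(t,T(73,465),12),onz(t,T(381,455),12))
y=np.radians(2.4);X=np.array([np.cos(y),np.sin(y),0]);Y=np.array([-np.sin(y),np.cos(y),0]);Z=np.array([0,0,1.])
E=X*np.cos(1.83)+Z*np.sin(1.83);H=np.array([543.2,187.6,40])
print('model',H+90*E-75*Y,H+130*E+8*Y,H+130*E+72*Y,H-40*Z+35*X+95*Y,H-40*Z+35*X-95*Y)
# clip tips, scene crop f1 (scale 300/90)
print('clip tips seen',[165+118/3.333-.5,95+155/3.333-.5],[165+140/3.333-.5,95+150/3.333-.5])
s=sense();R=Ro.from_euler('xyz',s['tcp_rot'])
for dy in(-10,10):
  print('exp',[proj(f,s['eef_pos']+R.apply([dx,dy,116])) for dx in(-13,0,13)])
"
```

```text
corner (array([507.8,  94.5, 114.1]), np.float64(17.630745776324904)) (array([507.7,  95.2, 113. ]), np.float64(19.080794711618207))
corner onz top [510.1  85.3 127. ] scene [524.3 107.9 127. ]
bar (array([502.8, 256.1, 166.4]), np.float64(4.488810937138946)) (array([504.5, 191.4, 163.6]), np.float64(5.055381341214204))
base +x corners [573.5 284.   12. ] [583.   95.3  12. ]
model [523.3 111.7 127. ] [509.6 194.2 165.7] [506.9 258.1 165.7] [574.2 284.    0. ] [582.1  94.1   0. ]
clip tips seen [199.90354035403539, 141.0046504650465] [206.504200420042, 139.504500450045]
exp [array([202.2, 135.2]), array([205.9, 136.1]), array([209.6, 137. ])]
exp [array([198.6, 138. ]), array([202.3, 139. ]), array([206., 140.])]
```

```bash
python3 -c "
from h import *
np.set_printoptions(linewidth=200,precision=1,suppress=True)
t=grab_frame('top'); g=cv2.cvtColor(t['color'],cv2.COLOR_BGR2GRAY)
print('rows 214..234'); 
for u in(192,196,200,204,208,212,215,217,219,222,226): print(u,g[214:235,u])
for P in([521.6,151.7,127],[517,151.7,127],[523.3,111.7,127],[518.7,110,127],[508,150,12]): print(P,proj(t,P))
"
```

```text
rows 214..234
192 [185 143  79  74  92 102 112 102 103 112 154 138 120 118 123 112  87  84  82  87  83]
196 [189 140  86  74  97  85  60  59  95 125 154 135 119 120 123 101  73  79  82  79  77]
200 [189 126  75  76 101  88  66  71  97 121 144 134 121 119 122  89  70  60  59  79  85]
204 [187 125  71  77  98  79  62  70 104 131 144 127 121 122 120  90  67  59  57  59  65]
208 [185 118  75  78 103  78  59  79 103 130 138 128 119 121 122  83  58  55  59  56  57]
212 [185 117  76  76  97  76  51  84 108 139 141 126 122 123 120  85  58  59  54  60  78]
215 [160  98  76  92 101 106 110 106 109 142 136 127 118 125 122  89  54  58  62  63  78]
217 [164 100  80  90 106 105 106 104 103 126 123 118 120 124 121  84  60  54  62  61  76]
219 [163  96  66  72  70  78 108 118 125 121 117 120 121 125 120  80  58  59  61  74  80]
222 [194 187 183 180 177 145 108 117 119 121 120 119 124 124 118  81  58  59  59  54  66]
226 [ 75  68  74  71  76  81  79  89  94  97 102 101 108 104  92  65  56  51  58  62  59]
[521.6, 151.7, 127] [202.2 223.9]
[517, 151.7, 127] [202.2 225.6]
[523.3, 111.7, 127] [216.8 223.5]
[518.7, 110, 127] [217.4 225.2]
[508, 150, 12] [207.2 229.6]
```

The top view's bright edge stripe (row 224.0 at u≈204) puts the edge at x≈521, as the model says; the −y corner gives y about 2 mm lower. I take P=(520.5,150,127) with a 15° lean and go to a hover above it.

```bash
cat >> h.py <<'E'
yw=np.radians(2.4);X=np.array([np.cos(yw),np.sin(yw),0]);Y=np.array([-np.sin(yw),np.cos(yw),0]);Z=np.array([0,0,1.])
E=X*np.cos(1.83)+Z*np.sin(1.83); P=np.array([520.5,150,127])
E
python3 -c "
from h import *
print(plan(P+E*85,92.4,tilt=-.26*Y), P+E*85)"
```

```text
([0.2866, -0.0954, 0.0405], [-0.2587, 0.0203, -0.153]) [498.7326832  149.08767912 209.16052331]
```

>>> drive_tool(
  targets=[0.025, -0.01, 0, -0.03, 0, -0.02, 0, 0.055, -0.02, 0, -0.06, 0.005, -0.04, 0, 0.085, -0.03, 0, -0.09, 0.008, -0.06, 0, 0.115, -0.04, 0, -0.12, 0.01, -0.08, 0, 0.145, -0.05, 0, -0.15, 0.012, -0.1, 0, 0.175, -0.06, 0, -0.18, 0.014, -0.115, 0, 0.205, -0.07, 0, -0.21, 0.016, -0.13, 0, 0.235, -0.08, 0.01, -0.235, 0.018, -0.145, 0, 0.26, -0.09, 0.02, -0.259, 0.02, -0.153, 0, 0.28, -0.095, 0.03, -0.259, 0.02, -0.153, 0, 0.287, -0.095, 0.04, -0.259, 0.02, -0.153, 0, 0.287, -0.095, 0.04, -0.259, 0.02, -0.153, 0],
)

```text
clock: 9.98
eef_pos: [484.8, 149.8, 260.5]
tcp_rot: [2.883, 0.002, 1.615]
contact_force: [-0.0, -0.1, -1.4]
opening: 0.238
```

```bash
python3 -c "
from h import *
np.set_printoptions(precision=1,suppress=True)
s=sense();print(s['clock'],s['eef_pos'],s['tcp_rot'],s['contact_force'],s['opening'])
print(plan(P+E*85,92.4,tilt=-.26*Y))
f=grab_frame('scene'); t=grab_frame('top')
R=Ro.from_euler('xyz',s['tcp_rot'])
for y in(-10,10): print('tips',y,[proj(f,s['eef_pos']+R.apply([x,y,116])) for x in(-13,13)])
print('edge',[proj(f,P+d*Y) for d in(-40,0,35)])
a=cv2.resize(f['color'][115:195,265:365],(750,600),interpolation=3)
cv2.imwrite('pics/g.png',a)
"
```

```text
9.9833 [484.8 149.8 260.5] [2.9 0.  1.6] [-0.  -0.1 -1.4] 0.23781026811480835
([-0.0013, 0.0003, -0.0007], [-0.0013, 0.001, 0.0028])
tips -10 [array([299.9, 159.7]), array([308.8, 161.1])]
tips 10 [array([298.5, 161.5]), array([307.5, 163. ])]
edge [array([288.8, 166.3]), array([302.3, 168.6]), array([314.3, 170.7])]
```

View pics/g.png

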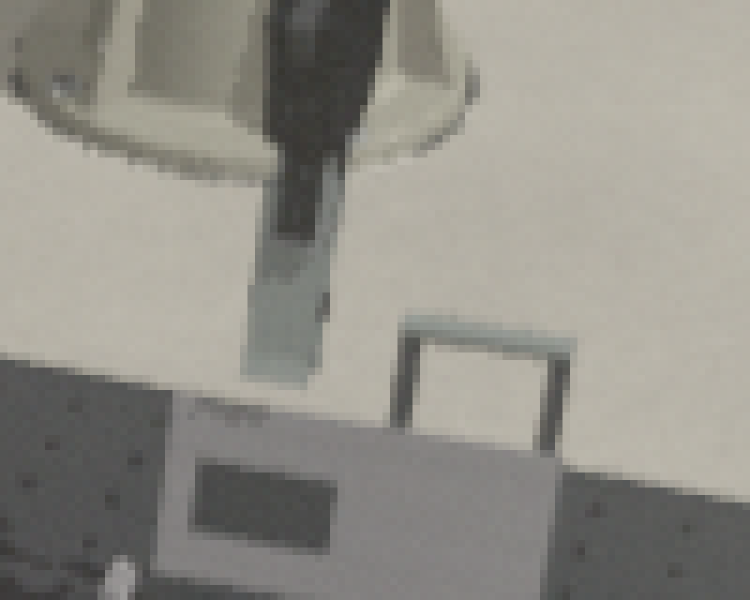

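The clip's tips, at (243–305, ~378) in the crop, sit about 14 mm above the plate edge (row ~400), centred on the bare stretch (170–395) and clear of the handle rail (395). They hang about 8 mm lower than I assumed. Descending 27 mm along the tool, with a 1 mm shift towards −x as a compromise between the two edge estimates.

>>> drive_tool(
  targets=[-0.001, -0.001, 0.003, 0, 0, 0, 0, -0.001, -0.001, 0.006, 0, 0, 0, 0, -0.001, -0.001, 0.009, 0, 0, 0, 0, -0.001, -0.001, 0.012, 0, 0, 0, 0, -0.001, -0.001, 0.015, 0, 0, 0, 0, -0.001, -0.001, 0.018, 0, 0, 0, 0, -0.001, -0.001, 0.021, 0, 0, 0, 0, -0.001, -0.001, 0.024, 0, 0, 0, 0, -0.001, -0.001, 0.027, 0, 0, 0, 0, -0.001, -0.001, 0.027, 0, 0, 0, 0, -0.001, -0.001, 0.027, 0, 0, 0, 0],
)

```text
clock: 11.0
eef_pos: [491.7, 148.0, 235.9]
tcp_rot: [2.88, 0.001, 1.613]
contact_force: [-0.3, 1.2, -0.6]
opening: 0.237
```

```bash
python3 -c "
from h import *
np.set_printoptions(precision=2,suppress=True)
s=sense();print(s['clock'],s['eef_pos'],s['tcp_rot'],s['contact_force'],s['wrist_torque'],s['opening'])
f=grab_frame('scene'); t=grab_frame('top')
a=cv2.resize(f['color'][130:200,275:345],(600,600),interpolation=3)
b=cv2.resize(t['color'][190:250,180:230],(200,240),interpolation=3)
b=np.vstack([b,np.zeros((360,200,3),np.uint8)])
cv2.imwrite('pics/i.png',np.hstack([a,b]))
"
```

```text
11.0 [491.74 148.02 235.93] [2.88 0.   1.61] [-0.29  1.23 -0.58] [ 0.01  0.18 -0.02] 0.23680294745068434
```

View pics/i.png

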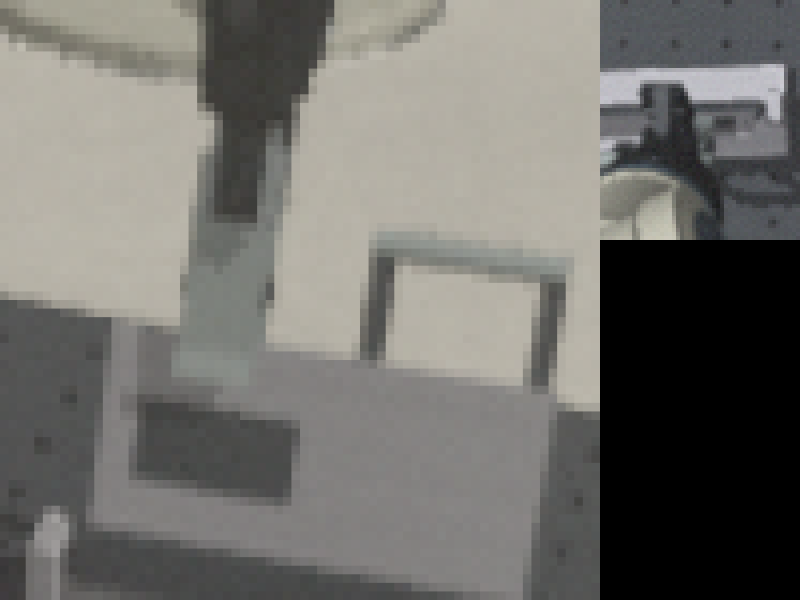

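The near jaw overlaps the plate: tip at (215,378), edge at about (215,342), so some 11 mm deep. The far jaw disappears behind the edge, and the handle bar is at the same pixel as before. The top view is blocked by the wrist. Letting it settle and re-reading the forces.

>>> drive_tool(
  targets=[0, 0, 0, 0, 0, 0, 0, 0, 0, 0, 0, 0, 0, 0, 0, 0, 0, 0, 0, 0, 0, 0, 0, 0, 0, 0, 0, 0],
)

```text
clock: 11.43
eef_pos: [491.8, 148.0, 236.3]
tcp_rot: [2.88, 0.001, 1.613]
contact_force: [0.3, 0.2, -1.8]
opening: 0.246
```

```bash
python3 -c "
from h import *
np.set_printoptions(precision=2,suppress=True)
for i in range(5):
  f=grab_frame('scene'); s=sense();print(s['clock'],s['eef_pos'],s['contact_force'],s['wrist_torque'],s['opening'])
R=Ro.from_euler('xyz',s['tcp_rot']);N=np.cross(E,Y)
for l in(116,124):
  for y in(-10,10):
    d=s['eef_pos']+R.apply([0,y,l])-P; print(l,y,'along E',d@E,'Y',d@Y,'normal',d@np.cross(Y,E))
"
```

```text
11.4833 [491.81 148.   236.24] [ 0.24  0.39 -2.66] [-0.    0.21 -0.  ] 0.23966765962447792
11.5333 [491.82 148.03 236.21] [-0.27  0.84 -1.21] [-0.03  0.24 -0.04] 0.23531547356926202
11.5833 [491.82 147.99 236.2 ] [-0.26 -0.1  -1.6 ] [-0.02  0.16  0.04] 0.24326475232103972
11.6333 [491.83 147.99 236.18] [ 0.91  0.68 -1.18] [-0.02  0.2  -0.  ] 0.2406193240110684
11.6833 [491.8  148.01 236.17] [-0.8   0.4  -1.45] [-0.02  0.23 -0.01] 0.2401306603709226
116 -10 along E -3.133208971479584 Y -0.8838261482003446 normal -9.520847105414784
116 10 along E -3.0825779072760913 Y -0.8795120796803181 normal 10.479088341584864
124 -10 along E -11.133180811614965 Y -0.8901776078721284 normal -9.500593315617762
124 10 along E -11.082549747411443 Y -0.8858635393521256 normal 10.499342131381775
```

The forces are just the clip's weight plus noise, so nothing is touching. I'll go 4 mm deeper for margin against the tip-length uncertainty, then check again.

>>> drive_tool(
  targets=[0, -0.001, 0.002, 0, 0, 0, 0, 0, -0.001, 0.004, 0, 0, 0, 0, 0, -0.001, 0.004, 0, 0, 0, 0, 0, -0.001, 0.004, 0, 0, 0, 0, 0, -0.001, 0.004, 0, 0, 0, 0, 0, -0.001, 0.004, 0, 0, 0, 0],
)

```text
clock: 12.18
eef_pos: [491.9, 148.0, 232.0]
tcp_rot: [2.88, 0.001, 1.613]
contact_force: [-0.2, -0.4, -1.2]
opening: 0.242
```

```bash
python3 -c "
from h import *
np.set_printoptions(precision=2,suppress=True)
F=[]
for i in range(10):
  f=grab_frame('scene'); s=sense();F.append(np.r_[s['contact_force'],s['wrist_torque'],s['opening']])
print(s['clock'],s['eef_pos'],np.mean(F,0))
a=cv2.resize(f['color'][130:200,275:345],(600,600),interpolation=3); cv2.imwrite('pics/j.png',a)
"
```

```text
12.6833 [491.88 148.01 232.03] [-0.13  0.36 -1.14  0.01  0.18  0.01  0.24]
```

```bash
python3 -c "
import cv2,numpy as np
a=cv2.imread('pics/i.png')[:600,:600].astype(int);b=cv2.imread('pics/j.png').astype(int)
d=abs(a-b).sum(2)
print('handle',d[225:400,350:590].mean(),d[225:400,350:590].max(),'plate',d[400:580,310:560].mean(),'clip',d[200:420,170:290].mean())
g=b.sum(2)//3
print(g[330:460:8,215]); print((a.sum(2)//3)[330:460:8,215])
from rig import sign_off; print(sign_off())"
```

```text
handle 3.0157142857142856 13 plate 3.684022222222222 clip 11.581401515151516
[124 125 125 124 131 136 136 131 117 109  98  74  75  77  76  74  74]
[123 125 129 135 138 137 128 115 123 124 111  76  74  74  72  76  77]
the job is handed in; nothing more can be done
None
```

I swung the blank up by its handle against its stop and released it. I then squeezed the clip open at 50 N, lifted it off the white rack and lowered it over the bare stretch of the blank's upper edge. I handed the job in at about 12.7 s with the clip still held wide open there; no verdict was reported.

**Last checks that passed:**
- **Clip open:** the gripper opening held at 0.24, about 20 mm, so the clip is fully squeezed.
- **No contact:** the averaged tool force was about 1.2 N, which is the clip's own weight, so nothing suggests it touches the plate.
- **Plate still at its stop:** the handle and plate pixels did not change during the last descent.
- **Jaws in place:** in the last picture I could view, the near jaw lay in front of the plate about 11 mm below the edge and the far jaw went behind it. I then lowered the clip 4 mm more, to about 15 mm.

**Checks that disagreed or could not be made:**
- **Plate edge position:** the two estimates differed, at x about 517 and 521 mm. I aimed between them, against roughly 8 mm of free room on each side.
- **Clip hanging lower:** the jaw tips hung about 8 mm lower in the grip than the nominal sizes implied. If the nominal sizes are right instead, the tips are about 7 mm below the edge.
- **Views blocked:** the wrist hid the clip from the top camera at the end, and the picture limit kept me from viewing the final pose. I checked that one only by comparing pixel values.

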